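Sort the florist's tapes, ribbons and pot into their trays

ROBOT

A 6-joint arm with a two-finger parallel gripper is mounted at the origin on the work surface; the furniture and walls round the work are solid. World frame = base frame: x ahead of the robot, y to its left, z up, the work surface at z = 0. Lengths are in m, angles in rad, forces in N, time in s.
With the tool pointing down it reaches from about 0.425 to 0.925 m from the base axis. Payload 12.5 kg.
Tool frame: the origin (TCP) lies midway between the tips of the shut fingers; the grasp point (between the pads) lies 19 mm behind it; z points along the fingers, x is the direction in which the jaws open and shut, and the axes are right-handed (so a half turn about z gives the same grasp; the last joint's range is limited). The gripper opens to 85 mm and grips with 20 to 120 N. Pads are 22 mm wide; open, the fingers measure 114 mm over their backs; the gripper's body (76 mm by 85 mm) begins 54 mm behind the grasp point. The pads swing forward as they close: fully open they stand 13 mm farther back than shut.
Start: joints at [-1.353, 0.491, 1.559, -0, 1.092, -0.106], TCP at [0.199, -0.593, 0.231] pointing down, gripper open.
Joint ranges: [-3.1, 3.1], [-0.84, 2.19], [0.05, 2.79], [-1.13, 4.28], [0.06, 2.93], [-2.69, 2.69]. Speed limits (rad/s): [2.22, 2.22, 2.79, 3.14, 3.14, 3.14].

INTERFACE

Orientations are given as a unit quaternion [x, y, z, w].
In Python, from plant import manip, optics gives the robot as it stands. The module is installed in compiled form; this text tells all that it offers.
- The arm moves only by the tool drive_tool, never from a script. Its argument "deltas" is a list of rows, each an object of numbers: "dx", "dy", "dz": the shift along the tool's x, y, z in m; "twist": the turn about the tool's z in rad; "claw": the opening, from 0 (shut) to 1 (fully open). In form: [{"dx": .., "dy": .., "dz": .., "twist": .., "claw": ..}, ...]. A call has exactly 8 rows; each row is the pose to reach, as a shift and turn from the pose commanded when the call began, along the tool's axes at that moment; what a row does not reach only later rows make up. A row lasts 1/8 s, in which the tool goes at most 62.5 mm and 10.7 degrees, less where a joint would pass 70% of its speed; a pose out of reach is approached as far as the arm can. A call with a gripper value outside its range is refused whole. The fingers move at their own pace and stop on an object; "force" is the grip in N (left out, the last holds). Time passes only in rows, so rows that repeat a pose let the fingers close, or fill a call up. It gives the time, the measured TCP pose, the force and the opening at its end, in the units of the state.
- manip.get_obs(): the state, without advancing time (a new reading comes with each control period).
- optics.get_image(name): name is "scene" or "top" or "wrist"; returns the picture (480x640x3 uint8, blue, green, red); there is no depth.
- optics.camera_model(name): a dict with "intrinsics" (3x3 intrinsics, pixels), "origin" and "rotation" of the camera in the world. Camera axes: x right, y down, z forward; pixel columns grow to the right and rows downward; lengths in m; the calibration is good to about 2 mm. A picture is of the moment at which its call begins: read the wrist's pose just before it. camera_model takes no time and is no camera call; for the wrist camera it gives the pose at the moment of the call.
- manip.job_done(): hands the job in, once; it reports no verdict.
Trained networks look in the newest picture that a camera, given by its name, has taken for a name from the list of things; names that differ only in an ending like _2 or _b are one class to them, and where a whole thing is asked for, a point or a joint stands for the part that bears it (a point fixed in the world has none). Each returns a list of dicts, best first, with "score" (0 to 1); they miss things now and then, are a little off and sometimes report something else, mostly with a low value. They report only what shows in the picture. A call takes as long as a camera call.
- optics.outline_of(camera, name): "pixels" (480x640 bool, what is visible of it) and "box" ([left, top, width, height] in pixels, round what is visible of it).
The state is a dict: "time": time; "joint_pos": joint angles; "joint_velocities": joint speeds; "joint_efforts": joint torques, N m; "tcp_pos": TCP position; "orientation": TCP orientation; "wrist_force": force on the tool from outside, world axes, zero at the start; "moment": the same for the moment, N m; "width": finger opening in m.
Only numpy, scipy, OpenCV 4.12 (cv2) and the standard library are available. Lean on these libraries where they do the work, as an engineer would, in place of code of your own. Each camera call takes 0.05 s, during which the arm holds its last target. There are 200 camera calls.

TASK

Tidy the florist's bench by sorting the loose supplies into the three trays: both rolls of stem tape go in the blue tray in one stack, the brown roll lying on the tray's floor and the green roll squarely on top of it; both ribbon spools go in the white tray in one stack, the wide red spool flat on the floor and the gold spool squarely on top of it; and the clay pot stands upright in the dark wooden tray. Don't disturb the rubber duck and the stapler.

Things in the scene. Friction and masses are not known exactly. Their poses are not given: they have to be found in the camera images.
- blue_tray: Blue plastic tray, for the two tape rolls. It is fixed in its place (rubber feet). Shallow open tray, 94 mm (its x) by 126 mm (its y) outside with a small pull tab on each short end, 22 mm high over its rounded rim, walls 4 mm, inner floor 86 x 118 mm lying 4 mm above the origin. Origin: centre of its underside; z up. 
- white_tray: White plastic tray, for the two ribbon spools. It is fixed in its place (rubber feet). Shallow open tray, 94 mm (its x) by 126 mm (its y) outside with a small pull tab on each short end, 22 mm high over its rounded rim, walls 4 mm, inner floor 86 x 118 mm lying 4 mm above the origin. Origin: centre of its underside; z up. 
- wood_tray: Dark brown wooden tray, for the clay pot. It is fixed in its place (rubber feet). Shallow open tray, 94 mm (its x) by 126 mm (its y) outside with a small pull tab on each short end, 22 mm high over its rounded rim, walls 4 mm, inner floor 86 x 118 mm lying 4 mm above the origin. Origin: centre of its underside; z up. 
- brown_tape: Roll of brown stem tape lying flat, loose, about 40 g: disc 58 mm across, 13 mm high, with a small pale core in the middle (too small for fingers; take it round the outside). Origin: centre of its underside; z up along its axis.
- green_tape: Roll of green stem tape lying flat, loose, about 40 g: disc 58 mm across, 13 mm high, pale core, same shape as the brown one. Origin: centre of its underside; z up along its axis.
- red_ribbon_axis (a point): Spool of red ribbon lying flat, with a round red paper label (46 mm) in the middle of its pale upper flange, loose, about 50 g: round, 64 mm across the pale flanges, 30 mm high; a short ribbon end that sticks out at one side is only drawn and cannot be felt. This point: on the spool's axis at its underside; z up along the axis.
- gold_ribbon_axis (a point): Spool of gold ribbon lying flat, with a round gold paper label (38 mm) in the middle of its pale upper flange, loose, about 50 g: round, 54 mm across the pale flanges, 22 mm high; a short ribbon end that sticks out at one side is only drawn and cannot be felt. This point: on the spool's axis at its underside; z up along the axis.
- clay_pot: Small empty terracotta pot standing upright, loose, about 55 g: 45 mm high, 58 mm across at the rim (the widest part), tapering to 38 mm across the foot. Origin: centre of its underside; z up.
- duck: Yellow rubber duck, bystander, loose, 56 x 46 mm and 42 mm high, to be left where it is. Origin: centre of its underside.
- desk_stapler: Red and black stapler, bystander, loose, 34 mm wide (its x), 136 mm long (its y), 37 mm high, to be left where it is. Origin: centre of its underside.

How it is judged:
By the outcome, as a careful person would: the job done as asked, in the order asked, and still so for the second after the job is handed in, with the robot touching nothing.
It also fails if it takes over 99 s, if anything falls off the work surface, if the arm or the gripper's body presses on something with over 40 N, if the wrist force passes 120 N, or if a joint passes its speed limit or range.

## Working session

There is one attempt and no reset: what is moved stays moved. The work goes in short steps, Python scripts to look and compute and a tool call to move; the robot and the scene stay as the last step left them, time stands still between calls to the robot, and variables do not carry over. Pictures are saved under pics/ and viewed, about 12 in all and at most 16, crops included, and the job is handed in when it is done.

Besides the shell and the picture viewer there is one more tool, called after "Call:" by a JSON object that holds its "name" and its "arguments", one argument or row to a line. drive_tool: Moves the arm, as the interface text tells. Its arguments: {"type":"object","properties":{"deltas":{"type":"array"},"force":{"type":"number"}},"required":["deltas"]}

```bash
mkdir -p pics
cat > h.py <<'E'
from plant import manip, optics
import numpy as np, cv2
def ray(cam,uv):
    m=optics.camera_model(cam);K=np.array(m["intrinsics"]);R=np.array(m["rotation"]);o=np.array(m["origin"])
    d=R@np.linalg.solve(K,[uv[0],uv[1],1.]);return o,d
def at(cam,uv,z):
    o,d=ray(cam,uv);return (o+d*(z-o[2])/d[2])[:2]
def cen(mask):
    c=max(cv2.findContours(mask.astype(np.uint8),cv2.RETR_EXTERNAL,cv2.CHAIN_APPROX_NONE)[0],key=cv2.contourArea)
    return cv2.minAreaRect(c),c[:,0,:]
E
python3 - <<'E'
from h import *
o=manip.get_obs();print(o)
for c in ("top","scene"):
    m=optics.camera_model(c);print(c,np.round(m["origin"],3).tolist(),np.round(m["rotation"],3).tolist(),np.round(m["intrinsics"],1).tolist())
    cv2.imwrite(f"pics/{c}0.png",optics.get_image(c))
H=dict(blue_tray=.022,white_tray=.022,wood_tray=.022,brown_tape=.013,green_tape=.013,red_ribbon_axis=.03,gold_ribbon_axis=.022,clay_pot=.045,duck=.03,desk_stapler=.037)
for n,z in H.items():
    for r in optics.outline_of("top",n)[:2]:
        b,c=cen(r["pixels"]);p=np.array([at("top",q,z) for q in c[::3]]).astype(np.float32)
        w=cv2.minAreaRect(p);ce,rad=cv2.minEnclosingCircle(p)
        print(n,round(r["score"],2),r["box"],"rect",np.round(w[0],4),np.round(w[1],3),round(w[2],1),"circ",np.round(ce,4),round(rad,4))
E
```

```text
{'time': 0.0, 'joint_pos': array([-1.35260316e+00,  4.91609755e-01,  1.55948007e+00,  6.43250557e-06,
        1.09169365e+00, -1.05616269e-01]), 'joint_velocities': array([-0.0008261 ,  0.00123443, -0.00073368, -0.00067719, -0.0003965 ,
       -0.00152914]), 'joint_efforts': array([-1.82932172e-04, -6.18462110e+01, -2.61595094e+01, -8.26751284e-05,
        4.10966415e-03,  1.55370373e-05]), 'tcp_pos': array([ 0.19882445, -0.59228194,  0.23068601]), 'orientation': array([ 8.11842669e-01, -5.83875951e-01, -4.42135507e-04, -3.98792426e-04]), 'wrist_force': array([ 0.04114162, -0.4575531 , -0.55544481]), 'moment': array([-0.03633482, -0.04972761,  0.04477244]), 'width': 0.08534080676661325}
top [0.385, 0.005, 1.42] [-0.699, 0.714, -0.027, 0.036] [[450.3, 0.0, 320.3], [0.0, 450.3, 242.8], [0.0, 0.0, 1.0]]
scene [-0.225, 0.624, 0.827] [-0.392, 0.819, -0.382, 0.172] [[507.8, 0.0, 310.4], [0.0, 507.8, 242.8], [0.0, 0.0, 1.0]]Traceback (most recent call last):
  File "<stdin>", line 9, in <module>
  File "h.py", line 7, in at
    o,d=ray(cam,uv);return (o+d*(z-o[2])/d[2])[:2]
        ~~~^^^^^^^^
  File "h.py", line 5, in ray
    d=R@np.linalg.solve(K,[uv[0],uv[1],1.]);return o,d
      ~^~~~~~~~~~~~~~~~~~~~~~~~~~~~~~~~~~~~
ValueError: matmul: Input operand 1 has a mismatch in its core dimension 0, with gufunc signature (n?,k),(k,m?)->(n?,m?) (size 3 is different from 4)
```

```bash
sed -i 's/R=np.array(m\["rotation"\])/R=Rotation.from_quat(m["rotation"]).as_matrix()/; s/^import numpy/from scipy.spatial.transform import Rotation\nimport numpy/' h.py
cat > loc.py <<'E'
from h import *
import sys
H=dict(blue_tray=.022,white_tray=.022,wood_tray=.022,brown_tape=.013,green_tape=.013,red_ribbon_axis=.03,gold_ribbon_axis=.022,clay_pot=.045,duck=.03,desk_stapler=.037)
def loc(cam,names=H,k=2,dz=0):
  for n in names:
    z=H[n]+dz
    for r in optics.outline_of(cam,n)[:k]:
        b,c=cen(r["pixels"]);p=np.array([at(cam,q,z) for q in c[::2]]).astype(np.float32)
        w=cv2.minAreaRect(p);ce,rad=cv2.minEnclosingCircle(p)
        print(n,round(r["score"],2),r["box"],"rect",np.round(w[0],4),np.round(w[1],3),round(w[2],1),"circ",np.round(ce,4),round(rad,4))
E
python3 - <<'E'
from loc import *
for c in ("top","scene"):
    cv2.imwrite(f"pics/{c}0.png",optics.get_image(c))
    loc(c)
E
```

```text
blue_tray 0.79 [383.4, 216.2, 43.1, 34.5] rect [ 0.5353 -0.2362] [0.138 0.098] 82.2 circ [ 0.5372 -0.2372] 0.0768
blue_tray 0.39 [458.4, 257.9, 14.6, 42.7] rect [ 0.3928 -0.4256] [0.037 0.133] 80.1 circ [ 0.3926 -0.4267] 0.0673
white_tray 0.68 [310.1, 194.0, 46.5, 37.5] rect [ 0.6073 -0.0238] [0.136 0.098] 80.4 circ [ 0.6074 -0.0251] 0.076
wood_tray 0.57 [225.3, 210.2, 45.0, 38.9] rect [0.5578 0.2511] [0.139 0.095] 77.4 circ [0.5571 0.2505] 0.0765
wood_tray 0.44 [185.3, 286.0, 17.7, 17.7] rect [0.3629 0.4285] [0.044 0.052] 88.8 circ [0.3623 0.4311] 0.0273
brown_tape 0.71 [398.7, 268.0, 16.7, 15.1] rect [ 0.4078 -0.2461] [0.054 0.055] 61.9 circ [ 0.4074 -0.2464] 0.0294
green_tape 0.63 [274.2, 265.0, 17.6, 16.5] rect [0.4225 0.142 ] [0.053 0.052] 25.7 circ [0.4229 0.1417] 0.0281
red_ribbon_axis 0.9 [318.1, 248.5, 22.5, 22.2] rect [4.647e-01 2.000e-04] [0.065 0.065] 88.7 circ [ 4.655e-01 -1.000e-04] 0.0344
gold_ribbon_axis 0.63 [354.2, 248.5, 17.8, 21.1] rect [ 0.4564 -0.1129] [0.05  0.053] 88.4 circ [ 0.4555 -0.1122] 0.0283
clay_pot 0.69 [229.3, 283.2, 17.6, 20.9] rect [0.3626 0.2754] 
[... 572 characters left out ...]
 77.9 circ [0.5506 0.2574] 0.0826
green_tape 0.74 [271.9, 278.0, 26.5, 21.2] rect [0.421  0.1451] [0.058 0.063] 73.3 circ [0.4221 0.1469] 0.0336
red_ribbon_axis 0.75 [309.6, 233.9, 27.6, 27.2] rect [0.4578 0.0081] [0.061 0.099] 48.4 circ [0.464 0.015] 0.052
gold_ribbon_axis 0.54 [352.1, 225.8, 18.6, 20.4] rect [ 0.4467 -0.1004] [0.05  0.092] 45.7 circ [ 0.4509 -0.0961] 0.047
clay_pot 0.81 [236.7, 308.2, 30.7, 34.0] rect [0.3567 0.2837] [0.056 0.079] 38.3 circ [0.3555 0.2834] 0.0409
duck 0.78 [172.2, 352.4, 25.7, 33.7] rect [0.3585 0.4337] [0.044 0.062] 82.9 circ [0.3583 0.4339] 0.0311
duck 0.45 [350.5, 222.9, 21.6, 23.4] rect [ 0.4398 -0.0947] [0.051 0.087] 42.9 circ [ 0.4442 -0.0903] 0.0441
```

View pics/top0.png

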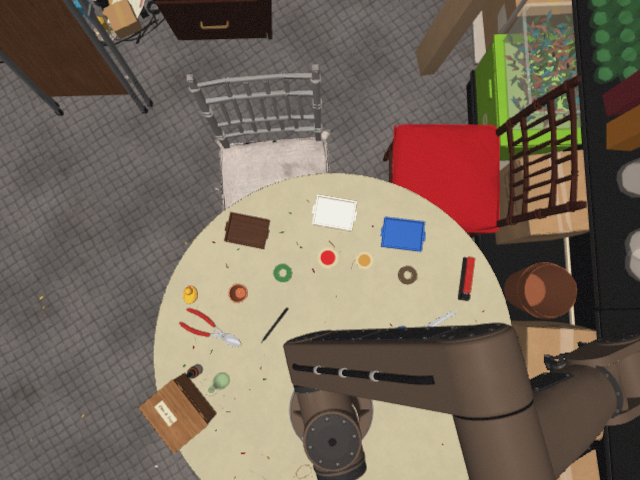

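View pics/scene0.png

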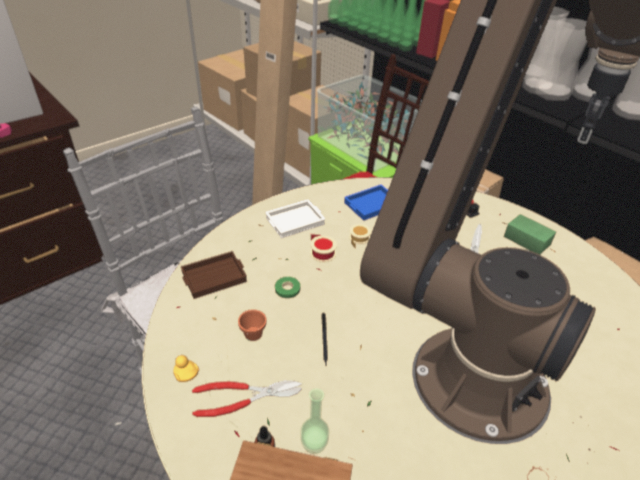

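The trays sit at about (403,234), (334,212) and (247,230) in the top view. The supplies are in an arc in front of them, with the duck at (190,295) and the stapler at (467,278). I'll square the tool up to yaw −90° above the brown tape and refine with the wrist camera.

Call:
{"name": "drive_tool", "arguments": {
  "deltas": [
    {"dx": -0.03, "dy": -0.035, "dz": 0, "twist": 0.05, "claw": 1},
    {"dx": -0.07, "dy": -0.08, "dz": 0, "twist": 0.12, "claw": 1},
    {"dx": -0.11, "dy": -0.13, "dz": 0, "twist": 0.2, "claw": 1},
    {"dx": -0.15, "dy": -0.18, "dz": 0, "twist": 0.26, "claw": 1},
    {"dx": -0.19, "dy": -0.225, "dz": 0, "twist": 0.3238, "claw": 1},
    {"dx": -0.23, "dy": -0.27, "dz": 0, "twist": 0.3238, "claw": 1},
    {"dx": -0.255, "dy": -0.3, "dz": 0, "twist": 0.3238, "claw": 1},
    {"dx": -0.262, "dy": -0.307, "dz": 0, "twist": 0.3238, "claw": 1}
  ],
  "force": 30
}}

```text
time: 2.25
tcp_pos: [0.4074, -0.2448, 0.2315]
orientation: [0.708, -0.706, 0.0, -0.0]
wrist_force: [-0.1, 0.1, -0.3]
width: 0.0857
```

```bash
cat > w.py <<'E'
from loc import *
def st():
    o=manip.get_obs();print("t",round(o["time"],2),"tcp",np.round(o["tcp_pos"],4),"yaw",np.round(np.degrees(2*np.arctan2(o["orientation"][1],o["orientation"][0])),2),"F",np.round(o["wrist_force"],1),"w",round(o["width"],4),"j6",round(o["joint_pos"][5],2))
def snap(cam,f): cv2.imwrite(f"pics/{f}.png",optics.get_image(cam))
E
python3 - <<'E'
from w import *
st();m=optics.camera_model("wrist");print(m)
snap("wrist","w1");loc("wrist",k=1)
snap("top","t1");loc("top",["blue_tray","brown_tape","green_tape","desk_stapler"],k=1)
E
```

```text
t 2.25 tcp [ 0.4074 -0.2448  0.2315] yaw -89.84 F [-0.1  0.1 -0.3] w 0.0857 j6 0.89
{'intrinsics': array([[430.17922559,   0.        , 317.80402679],
       [  0.        , 430.17922559, 243.87033757],
       [  0.        ,   0.        ,   1.        ]]), 'origin': array([ 0.47757471, -0.24459978,  0.37407213]), 'rotation': array([ 0.7010079 , -0.69947144, -0.09817973,  0.09842949])}
blue_tray 0.81 [217.3, 1.7, 186.4, 118.8] rect [ 0.52   -0.2392] [0.084 0.138] 0.1 circ [ 0.53   -0.2386] 0.0754
white_tray 0.66 [0.0, 1.5, 106.8, 25.1] rect [ 0.5532 -0.0532] [0.017 0.079] 0.0 circ [ 0.5609 -0.0532] 0.0394
brown_tape 0.96 [285.9, 171.7, 72.0, 67.1] rect [ 0.4062 -0.2505] [0.057 0.058] 89.9 circ [ 0.4063 -0.251 ] 0.0299
red_ribbon_axis 0.71 [0.0, 63.3, 65.6, 115.1] rect [ 0.4717 -0.0281] [0.051 0.086] 78.4 circ [ 0.4747 -0.0119] 0.0434
gold_ribbon_axis 0.92 [108.0, 115.2, 87.4, 68.4] rect [ 0.4541 -0.1128] [0.072 0.053] 89.9 circ [ 0.4477 -0.1114] 0.0403
desk_stapler 0.75 [485.2, 143.4, 98.5, 161.3] rect [ 0.3943 -0.4198] [0.044 0.129] 79.4 circ [ 0.394  -0.4214] 0.0658
blue_tray 0.97 [382.5, 219.3, 43.0, 29.1] rect [ 0.5351 -0.2366] [0.137 0.098] 83.9 circ [ 0.5354 -0.2349] 0.0765
green_tape 0.51 [275.8, 267.3, 16.3, 15.3] rect [0.42   0.1411] [0.052 0.051] 62.4 circ [0.4196 0.1411] 0.0276
```

View pics/w1.png

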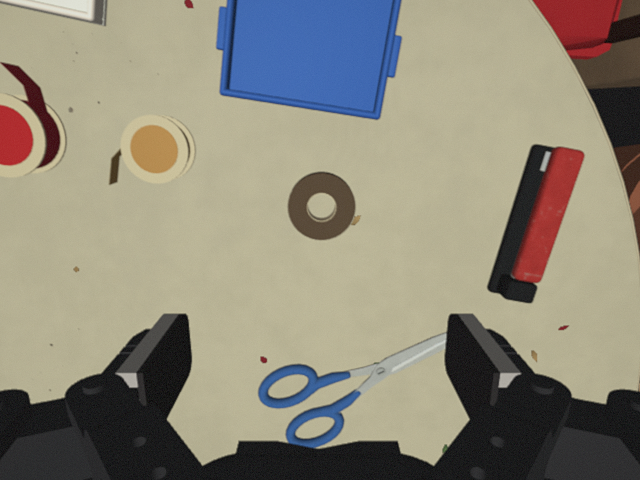

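Wrist view: the brown tape is centred at about (321,206), the blue tray at the top and the gold spool at (155,149). Two loose leaves at the tape's edge slightly widen its mask, so I'm using the visible centre. Now descending to grasp.

Call:
{"name": "drive_tool", "arguments": {
  "deltas": [
    {"dx": 0.003, "dy": 0.0005, "dz": 0.04, "twist": 0.002, "claw": 1},
    {"dx": 0.003, "dy": 0.0005, "dz": 0.095, "twist": 0.002, "claw": 1},
    {"dx": 0.003, "dy": 0.0005, "dz": 0.15, "twist": 0.002, "claw": 1},
    {"dx": 0.003, "dy": 0.0005, "dz": 0.195, "twist": 0.002, "claw": 1},
    {"dx": 0.003, "dy": 0.0005, "dz": 0.225, "twist": 0.002, "claw": 1},
    {"dx": 0.003, "dy": 0.0005, "dz": 0.233, "twist": 0.002, "claw": 1},
    {"dx": 0.003, "dy": 0.0005, "dz": 0.233, "twist": 0.002, "claw": 0.9},
    {"dx": 0.003, "dy": 0.0005, "dz": 0.233, "twist": 0.002, "claw": 0.5}
  ],
  "force": 30
}}

```text
time: 4.05
tcp_pos: [0.4066, -0.2498, -0.0005]
orientation: [-0.706, 0.708, -0.001, 0.0]
wrist_force: [0.4, 1.1, 0.8]
width: 0.0604
```

Run:
```python
from w import *
st();snap("wrist","w2")
```

```text
t 4.05 tcp [ 0.4066 -0.2498 -0.0005] yaw 269.89 F [0.4 1.1 0.8] w 0.0604 j6 0.88
```

View pics/w2.png

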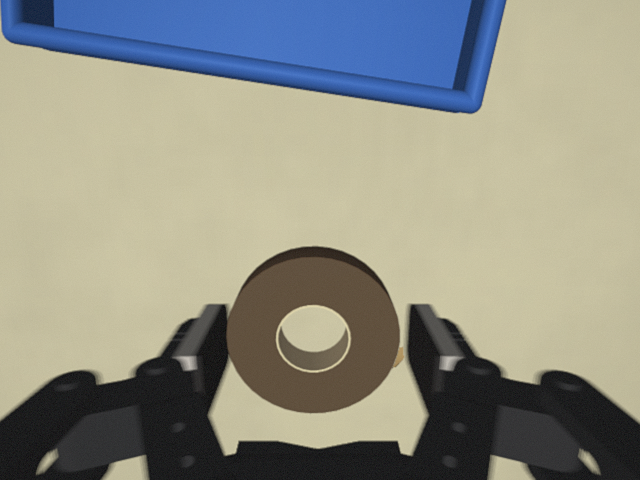

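Call:
{"name": "drive_tool", "arguments": {
  "deltas": [
    {"dx": 0, "dy": 0, "dz": 0, "twist": 0, "claw": 0.5},
    {"dx": 0, "dy": 0, "dz": 0, "twist": 0, "claw": 0.5},
    {"dx": 0, "dy": 0, "dz": -0.01, "twist": 0, "claw": 0.5},
    {"dx": 0, "dy": 0, "dz": -0.05, "twist": 0, "claw": 0.5},
    {"dx": 0, "dy": -0.02, "dz": -0.1, "twist": 0, "claw": 0.5},
    {"dx": 0, "dy": -0.05, "dz": -0.15, "twist": 0, "claw": 0.5},
    {"dx": 0, "dy": -0.075, "dz": -0.195, "twist": 0, "claw": 0.5},
    {"dx": 0, "dy": -0.08, "dz": -0.2, "twist": 0, "claw": 0.5}
  ]
}}

```text
time: 5.1
tcp_pos: [0.4878, -0.2499, 0.2024]
orientation: [-0.707, 0.707, -0.003, 0.001]
wrist_force: [-0.5, 1.3, -1.7]
width: 0.056
```

Run:
```python
from w import *
snap("wrist","w3");st();loc("wrist",["blue_tray","brown_tape"],1)
# tray inner corners need a look
```

```text
t 5.15 tcp [ 0.4871 -0.2496  0.2009] yaw 269.93 F [-0.4 -0.4 -2. ] w 0.0557 j6 0.98
blue_tray 0.64 [208.2, 75.0, 187.2, 152.2] rect [ 0.5327 -0.2367] [0.135 0.094] 81.7 circ [ 0.5326 -0.2365] 0.0763
brown_tape 0.96 [233.2, 245.8, 169.9, 168.9] rect [ 0.3833 -0.2487] [0.156 0.143] 0.4 circ [ 0.3831 -0.2481] 0.0784
```

View pics/w3.png

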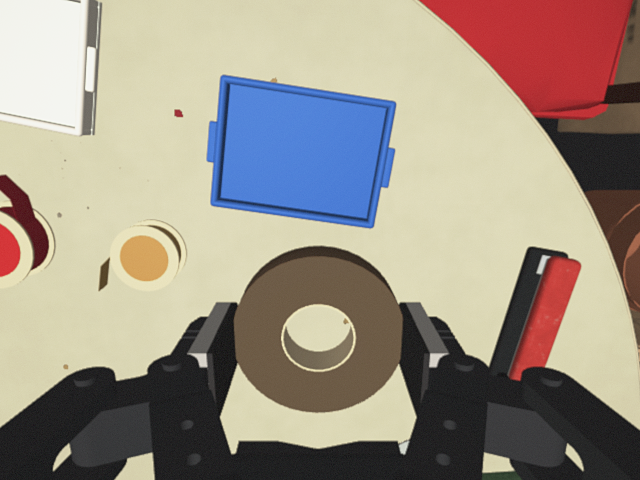

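The tape is held centrally at (318,330), and the tray centre at (303,152) agrees with the top camera. Lowering it into the blue tray.

Call:
{"name": "drive_tool", "arguments": {
  "deltas": [
    {"dx": -0.007, "dy": -0.025, "dz": 0.03, "twist": 0, "claw": 0.5},
    {"dx": -0.013, "dy": -0.0465, "dz": 0.08, "twist": 0, "claw": 0.5},
    {"dx": -0.013, "dy": -0.0465, "dz": 0.13, "twist": 0, "claw": 0.5},
    {"dx": -0.013, "dy": -0.0465, "dz": 0.17, "twist": 0, "claw": 0.5},
    {"dx": -0.013, "dy": -0.0465, "dz": 0.19, "twist": 0, "claw": 0.5},
    {"dx": -0.013, "dy": -0.0465, "dz": 0.195, "twist": 0, "claw": 0.5},
    {"dx": -0.013, "dy": -0.0465, "dz": 0.195, "twist": 0, "claw": 0.5},
    {"dx": -0.013, "dy": -0.0465, "dz": 0.195, "twist": 0, "claw": 0.6}
  ]
}}

```text
time: 6.25
tcp_pos: [0.5316, -0.2366, 0.0027]
orientation: [-0.706, 0.708, 0.001, -0.0]
wrist_force: [0.3, 0.4, -0.1]
width: 0.0559
```

Run:
```python
from w import *
st()
```

```text
t 6.25 tcp [ 0.5316 -0.2366  0.0027] yaw 269.86 F [ 0.3  0.4 -0.1] w 0.0559 j6 1.04
```

Call:
{"name": "drive_tool", "arguments": {
  "deltas": [
    {"dx": 0, "dy": 0, "dz": 0, "twist": 0, "claw": 0.8},
    {"dx": 0, "dy": 0, "dz": 0, "twist": 0, "claw": 0.8},
    {"dx": 0, "dy": 0, "dz": 0, "twist": 0, "claw": 0.8},
    {"dx": 0, "dy": 0, "dz": -0.03, "twist": 0, "claw": 0.8},
    {"dx": 0, "dy": 0.02, "dz": -0.08, "twist": 0, "claw": 0.8},
    {"dx": 0, "dy": 0.05, "dz": -0.13, "twist": 0, "claw": 1},
    {"dx": 0, "dy": 0.08, "dz": -0.18, "twist": 0, "claw": 1},
    {"dx": 0, "dy": 0.09, "dz": -0.2, "twist": 0, "claw": 1}
  ]
}}

```text
time: 7.25
tcp_pos: [0.4417, -0.2367, 0.2061]
orientation: [-0.706, 0.708, -0.002, 0.0]
wrist_force: [0.6, -1.0, -0.6]
width: 0.0853
```

Run:
```python
from w import *
snap("wrist","w4");st();loc("wrist",["blue_tray"],1);loc("wrist",["brown_tape"],1,dz=.004)
```

```text
t 7.3 tcp [ 0.4418 -0.2369  0.2074] yaw 269.86 F [ 0.6 -0.8  2.6] w 0.0855 j6 0.95
blue_tray 0.73 [221.8, 2.2, 198.6, 163.5] rect [ 0.5356 -0.2376] [0.137 0.095] 81.4 circ [ 0.5357 -0.2379] 0.0772
brown_tape 0.75 [278.4, 50.9, 80.3, 84.1] rect [ 0.5325 -0.2362] [0.055 0.056] 63.1 circ [ 0.5325 -0.2364] 0.0288
```

View pics/w4.png

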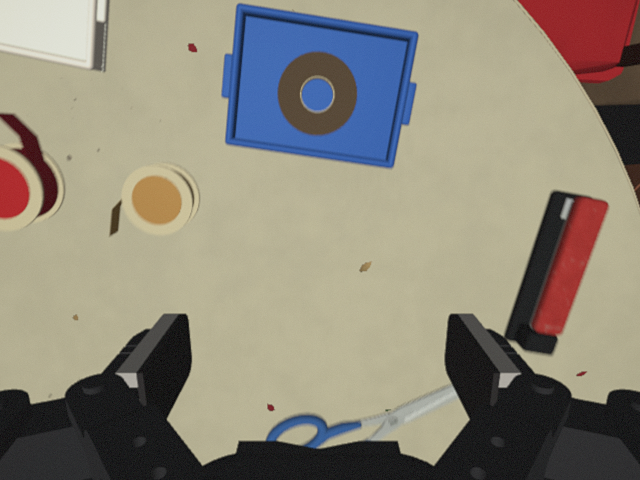

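The brown roll is flat in the blue tray at (317,93). Next, hover over the green roll.

Call:
{"name": "drive_tool", "arguments": {
  "deltas": [
    {"dx": -0.03, "dy": 0, "dz": 0, "twist": 0.002, "claw": 1},
    {"dx": -0.085, "dy": 0, "dz": 0, "twist": 0.002, "claw": 1},
    {"dx": -0.145, "dy": 0.005, "dz": 0, "twist": 0.002, "claw": 1},
    {"dx": -0.205, "dy": 0.01, "dz": 0, "twist": 0.002, "claw": 1},
    {"dx": -0.265, "dy": 0.015, "dz": 0, "twist": 0.002, "claw": 1},
    {"dx": -0.325, "dy": 0.02, "dz": 0, "twist": 0.002, "claw": 1},
    {"dx": -0.365, "dy": 0.02, "dz": 0, "twist": 0.002, "claw": 1},
    {"dx": -0.3785, "dy": 0.02, "dz": 0, "twist": 0.002, "claw": 1}
  ]
}}

```text
time: 8.4
tcp_pos: [0.4231, 0.144, 0.202]
orientation: [-0.707, 0.707, 0.001, -0.001]
wrist_force: [0.7, 0.6, 0.5]
width: 0.085
```

Run:
```python
from w import *
snap("wrist","w5");st();loc("wrist",["green_tape","red_ribbon_axis","wood_tray","white_tray","clay_pot"],1);st()
```

```text
t 8.45 tcp [0.4232 0.1441 0.2022] yaw 269.91 F [-0.3  0.8 -1.5] w 0.085 j6 1.75
green_tape 0.68 [283.4, 176.0, 74.7, 71.0] rect [0.4231 0.1405] [0.057 0.058] 63.5 circ [0.4234 0.1405] 0.0298
red_ribbon_axis 0.89 [459.5, 80.9, 103.8, 122.4] rect [ 0.4693 -0.0016] [0.072 0.076] 46.1 circ [ 0.4763 -0.0008] 0.0428
wood_tray 0.83 [56.5, 0.0, 206.5, 114.3] rect [0.5375 0.2489] [0.14  0.073] 87.7 circ [0.5498 0.2484] 0.0742
white_tray 0.96 [454.2, 0.0, 184.0, 45.4] rect [ 0.5583 -0.0156] [0.129 0.025] 89.7 circ [ 0.5601 -0.0156] 0.0653
clay_pot 0.63 [107.1, 258.8, 78.1, 74.8] rect [0.3699 0.2711] [0.05  0.068] 29.5 circ [0.3676 0.27  ] 0.0345
t 8.7 tcp [0.4235 0.141  0.203 ] yaw 269.69 F [ 0.2 -0.2 -0.5] w 0.0853 j6 1.75
```

View pics/w5.png

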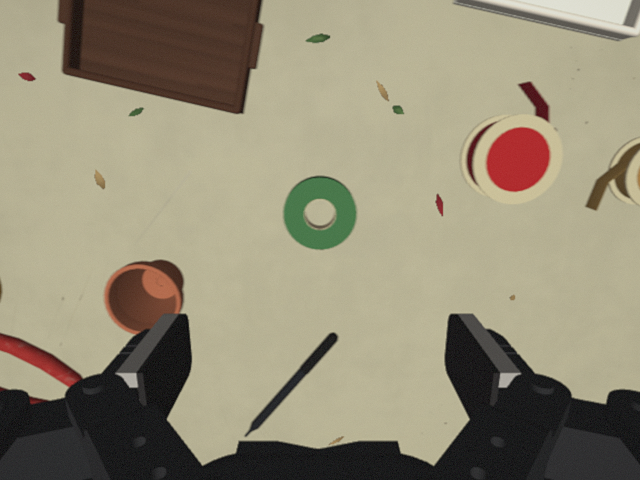

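The green roll is at (320,213), right under the tool. Descending and grasping.

Call:
{"name": "drive_tool", "arguments": {
  "deltas": [
    {"dx": 0, "dy": 0, "dz": 0.03, "twist": -0.004, "claw": 1},
    {"dx": 0, "dy": 0, "dz": 0.08, "twist": -0.004, "claw": 1},
    {"dx": 0, "dy": 0, "dz": 0.135, "twist": -0.004, "claw": 1},
    {"dx": 0, "dy": 0, "dz": 0.18, "twist": -0.004, "claw": 1},
    {"dx": 0, "dy": 0, "dz": 0.2, "twist": -0.004, "claw": 1},
    {"dx": 0, "dy": 0, "dz": 0.204, "twist": -0.004, "claw": 0.9},
    {"dx": 0, "dy": 0, "dz": 0.204, "twist": -0.004, "claw": 0.5},
    {"dx": 0, "dy": 0, "dz": 0.204, "twist": -0.004, "claw": 0.5}
  ]
}}

```text
time: 9.7
tcp_pos: [0.4239, 0.1418, 0.0004]
orientation: [-0.707, 0.707, -0.001, 0.001]
wrist_force: [0.3, -0.1, -0.4]
width: 0.0555
```

Call:
{"name": "drive_tool", "arguments": {
  "deltas": [
    {"dx": 0, "dy": 0, "dz": 0, "twist": 0, "claw": 0.5},
    {"dx": 0, "dy": 0, "dz": 0, "twist": 0, "claw": 0.5},
    {"dx": 0, "dy": 0, "dz": -0.02, "twist": 0, "claw": 0.5},
    {"dx": 0, "dy": 0, "dz": -0.06, "twist": 0, "claw": 0.5},
    {"dx": 0, "dy": 0, "dz": -0.09, "twist": 0, "claw": 0.5},
    {"dx": 0, "dy": 0, "dz": -0.1, "twist": 0, "claw": 0.5},
    {"dx": 0, "dy": 0, "dz": -0.1, "twist": 0, "claw": 0.5},
    {"dx": 0, "dy": 0, "dz": -0.1, "twist": 0, "claw": 0.5}
  ]
}}

```text
time: 10.7
tcp_pos: [0.423, 0.1419, 0.0984]
orientation: [-0.707, 0.707, 0.0, -0.001]
wrist_force: [0.0, 0.9, 0.0]
width: 0.0558
```

Run:
```python
from w import *
st();snap("wrist","w6");loc("wrist",["green_tape"],1);st()
```

```text
t 10.7 tcp [0.423  0.1419 0.0984] yaw 269.99 F [0.  0.9 0. ] w 0.0558 j6 1.75
green_tape 0.8 [234.2, 247.5, 167.7, 165.1] rect [0.3712 0.1421] [0.098 0.107] 90.0 circ [0.3708 0.142 ] 0.054
t 10.8 tcp [0.423  0.1419 0.0984] yaw 270.0 F [ 0.8 -0.3 -0.7] w 0.0558 j6 1.75
```

Call:
{"name": "drive_tool", "arguments": {
  "deltas": [
    {"dx": 0.035, "dy": -0.01, "dz": 0, "twist": 0, "claw": 0.5},
    {"dx": 0.09, "dy": -0.026, "dz": 0, "twist": 0, "claw": 0.5},
    {"dx": 0.15, "dy": -0.043, "dz": 0, "twist": 0, "claw": 0.5},
    {"dx": 0.21, "dy": -0.06, "dz": 0, "twist": 0, "claw": 0.5},
    {"dx": 0.27, "dy": -0.078, "dz": 0, "twist": 0, "claw": 0.5},
    {"dx": 0.33, "dy": -0.095, "dz": 0, "twist": 0, "claw": 0.5},
    {"dx": 0.3685, "dy": -0.107, "dz": 0, "twist": 0, "claw": 0.5},
    {"dx": 0.3785, "dy": -0.109, "dz": 0, "twist": 0, "claw": 0.5}
  ]
}}

```text
time: 11.8
tcp_pos: [0.5324, -0.2387, 0.098]
orientation: [-0.706, 0.708, 0.0, -0.0]
wrist_force: [-0.4, 0.9, -0.1]
width: 0.0558
```

Run:
```python
from w import *
for i in range(5): optics.get_image("wrist");st()
```

```text
t 11.85 tcp [ 0.5323 -0.2383  0.0982] yaw 269.9 F [-0.6 -0.6 -0.7] w 0.0561 j6 1.04
t 11.9 tcp [ 0.5319 -0.2369  0.0983] yaw 269.94 F [-0.5 -0.8 -0.7] w 0.0559 j6 1.04
t 11.95 tcp [ 0.5318 -0.2359  0.0985] yaw 269.98 F [-0.6 -0.4 -0. ] w 0.0561 j6 1.04
t 12.0 tcp [ 0.5318 -0.2354  0.0987] yaw -89.97 F [ 0.7  0.2 -1.2] w 0.0559 j6 1.04
t 12.05 tcp [ 0.532  -0.2352  0.099 ] yaw -89.94 F [-0.3 -0.4 -0.6] w 0.056 j6 1.04
```

Call:
{"name": "drive_tool", "arguments": {
  "deltas": [
    {"dx": 0, "dy": 0, "dz": 0.015, "twist": 0, "claw": 0.5},
    {"dx": 0, "dy": 0, "dz": 0.04, "twist": 0, "claw": 0.5},
    {"dx": 0, "dy": 0, "dz": 0.06, "twist": 0, "claw": 0.5},
    {"dx": 0, "dy": 0, "dz": 0.072, "twist": 0, "claw": 0.5},
    {"dx": 0, "dy": 0, "dz": 0.078, "twist": 0, "claw": 0.5},
    {"dx": 0, "dy": 0, "dz": 0.08, "twist": 0, "claw": 0.5},
    {"dx": 0, "dy": 0, "dz": 0.08, "twist": 0, "claw": 0.5},
    {"dx": 0, "dy": 0, "dz": 0.08, "twist": 0, "claw": 0.5}
  ]
}}

```text
time: 13.05
tcp_pos: [0.5325, -0.2366, 0.0198]
orientation: [-0.707, 0.707, -0.0, 0.0]
wrist_force: [-0.2, 0.7, -0.7]
width: 0.0557
```

Run:
```python
from w import *
for i in range(3): optics.get_image("wrist");st()
```

```text
t 13.1 tcp [ 0.5325 -0.2366  0.0198] yaw 270.0 F [-0.2 -0.8 -0. ] w 0.0559 j6 1.04
t 13.15 tcp [ 0.5325 -0.2366  0.0197] yaw 270.0 F [ 0.5  0.5 -0.8] w 0.0558 j6 1.04
t 13.2 tcp [ 0.5324 -0.2366  0.0196] yaw 270.0 F [0.7 0.1 0.3] w 0.0556 j6 1.04
```

Call:
{"name": "drive_tool", "arguments": {
  "deltas": [
    {"dx": 0, "dy": 0.0004, "dz": 0.002, "twist": 0, "claw": 0.5},
    {"dx": 0, "dy": 0.0004, "dz": 0.002, "twist": 0, "claw": 0.8},
    {"dx": 0, "dy": 0.0004, "dz": 0.002, "twist": 0, "claw": 0.8},
    {"dx": 0, "dy": 0.0004, "dz": 0.002, "twist": 0, "claw": 0.8},
    {"dx": 0, "dy": 0.0004, "dz": -0.03, "twist": 0, "claw": 0.8},
    {"dx": 0, "dy": 0.03, "dz": -0.09, "twist": 0, "claw": 1},
    {"dx": 0, "dy": 0.07, "dz": -0.15, "twist": 0, "claw": 1},
    {"dx": 0, "dy": 0.1, "dz": -0.185, "twist": 0, "claw": 1}
  ]
}}

```text
time: 14.2
tcp_pos: [0.4314, -0.2364, 0.206]
orientation: [0.707, -0.707, 0.0, -0.0]
wrist_force: [-0.0, -0.9, 0.4]
width: 0.0852
```

Run:
```python
from w import *
for i in range(4): optics.get_image("wrist")
snap("wrist","w7");st();loc("wrist",["green_tape"],1,dz=.017);loc("wrist",["brown_tape"],1,dz=.004);loc("wrist",["blue_tray","gold_ribbon_axis","red_ribbon_axis"],1)
```

```text
t 14.45 tcp [ 0.4325 -0.2366  0.2041] yaw 269.98 F [-0.2 -0.  -0.6] w 0.0853 j6 0.94
green_tape 0.66 [274.2, 32.9, 86.6, 87.8] rect [ 0.53  -0.236] [0.057 0.057] 88.4 circ [ 0.53   -0.2356] 0.0292
blue_tray 0.71 [220.6, 0.7, 200.7, 154.6] rect [ 0.534  -0.2364] [0.137 0.095] 82.0 circ [ 0.5334 -0.2367] 0.0771
gold_ribbon_axis 0.66 [108.1, 149.4, 91.9, 72.5] rect [ 0.4554 -0.1099] [0.054 0.072] 1.0 circ [ 0.4512 -0.1073] 0.0406
red_ribbon_axis 0.79 [0.0, 98.7, 62.3, 117.1] rect [ 0.4717 -0.0281] [0.045 0.086] 78.4 circ [ 0.4757 -0.0088] 0.0431
```

View pics/w7.png

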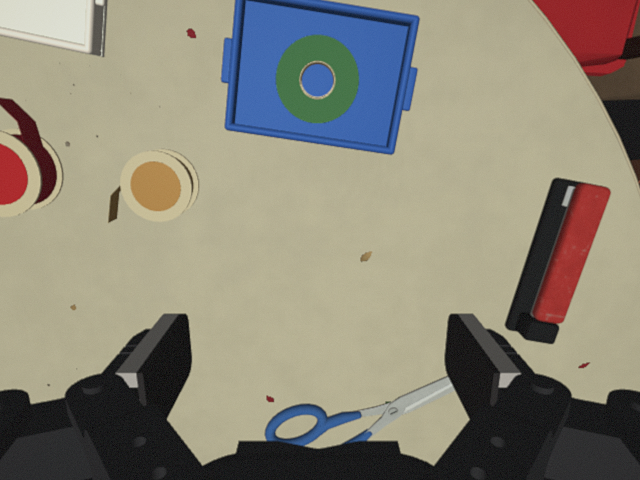

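The green roll sits squarely at (317,79) with no brown showing. On to the red spool.

Call:
{"name": "drive_tool", "arguments": {
  "deltas": [
    {"dx": -0.03, "dy": -0.005, "dz": 0, "twist": 0, "claw": 1},
    {"dx": -0.08, "dy": -0.01, "dz": 0, "twist": 0, "claw": 1},
    {"dx": -0.135, "dy": -0.0225, "dz": 0, "twist": 0, "claw": 1},
    {"dx": -0.185, "dy": -0.0225, "dz": 0, "twist": 0, "claw": 1},
    {"dx": -0.22, "dy": -0.0225, "dz": 0, "twist": 0, "claw": 1},
    {"dx": -0.2366, "dy": -0.0225, "dz": 0, "twist": 0, "claw": 1},
    {"dx": -0.2366, "dy": -0.0225, "dz": 0, "twist": 0, "claw": 1},
    {"dx": -0.2366, "dy": -0.0225, "dz": 0, "twist": 0, "claw": 1}
  ]
}}

```text
time: 15.7
tcp_pos: [0.4551, -0.0007, 0.2041]
orientation: [-0.707, 0.707, -0.0, -0.0]
wrist_force: [-0.4, 0.4, -1.1]
width: 0.0854
```

```bash
cat >> w.py <<'E'
def label(cam,lo,hi,z,img,minA=200):
    hsv=cv2.cvtColor(img,cv2.COLOR_BGR2HSV);m=cv2.inRange(hsv,lo,hi)
    for c in sorted(cv2.findContours(m,cv2.RETR_EXTERNAL,cv2.CHAIN_APPROX_NONE)[0],key=cv2.contourArea)[::-1][:2]:
        if cv2.contourArea(c)<minA: continue
        e=cv2.fitEllipse(c);p=np.array([at(cam,q,z) for q in c[:,0,:]]).astype(np.float32);w=cv2.fitEllipse(p)
        print("label px",np.round(e[0],1),np.round(e[1],1),"world",np.round(w[0],4),np.round(w[1],4))
E
python3 - <<'E'
from w import *
for i in range(3): optics.get_image("wrist")
snap("wrist","w8");st();im=cv2.imread("pics/w8.png")
label("wrist",(0,170,150),(8,255,255),.030,im);label("wrist",(14,110,130),(24,255,255),.022,im)
loc("wrist",["white_tray","red_ribbon_axis","gold_ribbon_axis"],1)
E
```

```text
t 15.9 tcp [ 0.4549 -0.0007  0.2042] yaw 269.93 F [ 0.1  0.7 -0.5] w 0.0855 j6 1.43
label px [317.5 203.2] [55.4 56.7] world [ 4.655e-01 -4.000e-04] [0.0414 0.0428]
label px [464.6 214.6] [45.  49.5] world [ 0.455  -0.1137] [0.0367 0.0368]
white_tray 0.94 [251.9, 0.0, 201.8, 88.6] rect [ 0.5756 -0.0229] [0.138 0.055] 89.9 circ [ 0.5887 -0.0229] 0.0707
red_ribbon_axis 0.96 [274.4, 145.8, 85.5, 98.9] rect [4.667e-01 1.000e-04] [0.065 0.063] 21.3 circ [ 0.4712 -0.0027] 0.0381
gold_ribbon_axis 0.61 [404.3, 178.2, 97.8, 72.9] rect [ 0.4561 -0.1042] [0.071 0.056] 87.7 circ [ 0.4498 -0.1017] 0.0391
```

View pics/w8.png

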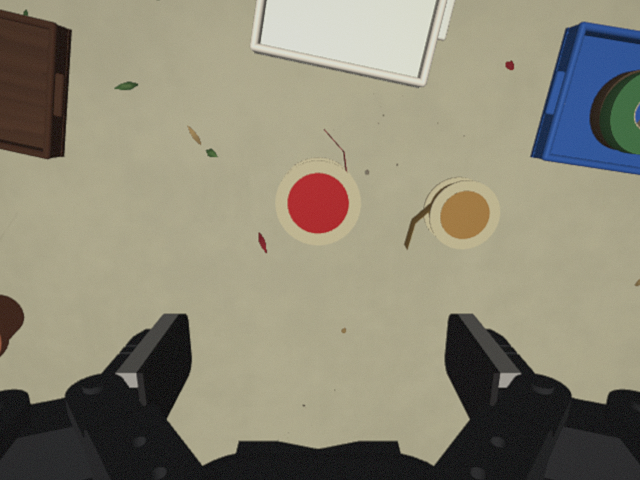

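The red spool is at (318,203) and the gold at (465,215). The label fit agrees with the flange. Descending on red.

Call:
{"name": "drive_tool", "arguments": {
  "deltas": [
    {"dx": 0, "dy": -0.0105, "dz": 0.03, "twist": 0, "claw": 1},
    {"dx": 0, "dy": -0.0105, "dz": 0.08, "twist": 0, "claw": 1},
    {"dx": 0, "dy": -0.0105, "dz": 0.135, "twist": 0, "claw": 1},
    {"dx": 0, "dy": -0.0105, "dz": 0.18, "twist": 0, "claw": 1},
    {"dx": 0, "dy": -0.0105, "dz": 0.2, "twist": 0, "claw": 1},
    {"dx": 0, "dy": -0.0105, "dz": 0.206, "twist": 0, "claw": 1},
    {"dx": 0, "dy": -0.0105, "dz": 0.206, "twist": 0, "claw": 0.5},
    {"dx": 0, "dy": -0.0105, "dz": 0.206, "twist": 0, "claw": 0.5}
  ]
}}

```text
time: 17.05
tcp_pos: [0.4658, 0.0, -0.0007]
orientation: [-0.707, 0.707, -0.001, 0.0]
wrist_force: [0.2, -0.1, -0.2]
width: 0.0633
```

Call:
{"name": "drive_tool", "arguments": {
  "deltas": [
    {"dx": 0, "dy": 0, "dz": 0, "twist": 0, "claw": 0.5},
    {"dx": 0, "dy": 0, "dz": 0, "twist": 0, "claw": 0.5},
    {"dx": 0, "dy": 0, "dz": -0.02, "twist": 0, "claw": 0.5},
    {"dx": 0, "dy": 0, "dz": -0.06, "twist": 0, "claw": 0.5},
    {"dx": 0, "dy": -0.02, "dz": -0.11, "twist": 0, "claw": 0.5},
    {"dx": 0.01, "dy": -0.045, "dz": -0.15, "twist": 0, "claw": 0.5},
    {"dx": 0.02, "dy": -0.055, "dz": -0.16, "twist": 0, "claw": 0.5},
    {"dx": 0.02, "dy": -0.055, "dz": -0.16, "twist": 0, "claw": 0.5}
  ]
}}

```text
time: 18.05
tcp_pos: [0.5203, -0.0204, 0.1583]
orientation: [-0.707, 0.707, -0.0, 0.0]
wrist_force: [-0.8, 0.3, -0.6]
width: 0.0633
```

Run:
```python
from w import *
for i in range(4): optics.get_image("wrist")
snap("wrist","w9");st();loc("wrist",["white_tray"],1);loc("wrist",["red_ribbon_axis"],1,.16)
optics.get_image("top");loc("top",["white_tray"],1)
```

```text
t 18.3 tcp [ 0.5194 -0.0196  0.1571] yaw -89.99 F [-0.1  0.  -0.8] w 0.0628 j6 1.41
white_tray 0.69 [211.7, 1.5, 234.4, 185.7] rect [ 0.6079 -0.0245] [0.137 0.095] 78.8 circ [ 0.6081 -0.0245] 0.0777
red_ribbon_axis 0.79 [209.2, 175.8, 217.9, 273.7] rect [ 0.5266 -0.0225] [0.066 0.076] 47.8 circ [ 0.5342 -0.0194] 0.0429
white_tray 0.74 [315.6, 194.9, 42.3, 13.5] rect [ 0.6451 -0.0318] [0.119 0.018] 79.0 circ [ 0.6469 -0.0322] 0.06
```

View pics/w9.png

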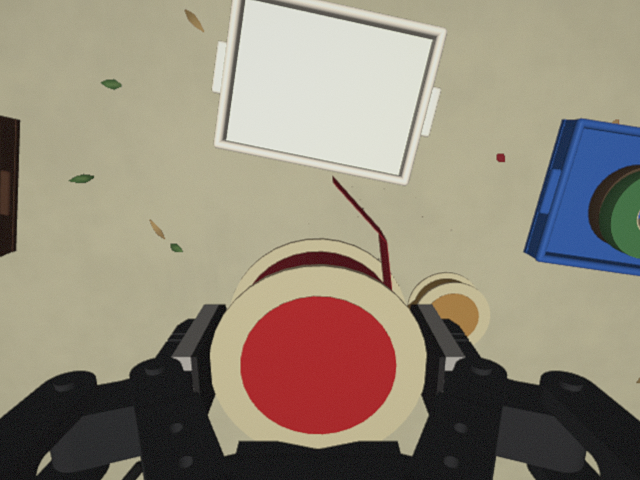

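Call:
{"name": "drive_tool", "arguments": {
  "deltas": [
    {"dx": 0.002, "dy": -0.035, "dz": 0, "twist": 0, "claw": 0.5},
    {"dx": 0.0047, "dy": -0.0885, "dz": 0.02, "twist": 0, "claw": 0.5},
    {"dx": 0.0047, "dy": -0.0885, "dz": 0.06, "twist": 0, "claw": 0.5},
    {"dx": 0.0047, "dy": -0.0885, "dz": 0.105, "twist": 0, "claw": 0.5},
    {"dx": 0.0047, "dy": -0.0885, "dz": 0.135, "twist": 0, "claw": 0.5},
    {"dx": 0.0047, "dy": -0.0885, "dz": 0.148, "twist": 0, "claw": 0.5},
    {"dx": 0.0047, "dy": -0.0885, "dz": 0.152, "twist": 0, "claw": 0.5},
    {"dx": 0.0047, "dy": -0.0885, "dz": 0.152, "twist": 0, "claw": 0.5}
  ]
}}

```text
time: 19.5
tcp_pos: [0.6093, -0.0247, 0.0071]
orientation: [-0.707, 0.707, -0.0, 0.0]
wrist_force: [0.7, -0.0, -0.0]
width: 0.0634
```

Run:
```python
from w import *
for i in range(3): optics.get_image("wrist")
st()
```

```text
t 19.65 tcp [ 0.6093 -0.0247  0.0073] yaw 270.0 F [ 0.5  0.  -1.1] w 0.0631 j6 1.42
```

Call:
{"name": "drive_tool", "arguments": {
  "deltas": [
    {"dx": 0, "dy": 0, "dz": 0.0035, "twist": 0, "claw": 0.5},
    {"dx": 0, "dy": 0, "dz": 0.0035, "twist": 0, "claw": 0.5},
    {"dx": 0, "dy": 0, "dz": 0.0035, "twist": 0, "claw": 0.88},
    {"dx": 0, "dy": 0, "dz": 0.0035, "twist": 0, "claw": 0.88},
    {"dx": 0, "dy": 0, "dz": 0.0035, "twist": 0, "claw": 0.88},
    {"dx": 0, "dy": 0, "dz": -0.03, "twist": 0, "claw": 0.88},
    {"dx": 0, "dy": 0, "dz": -0.085, "twist": 0, "claw": 0.88},
    {"dx": 0, "dy": 0.01, "dz": -0.14, "twist": 0, "claw": 1}
  ]
}}

```text
time: 20.65
tcp_pos: [0.5989, -0.0247, 0.1476]
orientation: [-0.707, 0.707, 0.0, -0.0]
wrist_force: [0.8, -0.7, -0.7]
width: 0.0852
```

Call:
{"name": "drive_tool", "arguments": {
  "deltas": [
    {"dx": 0, "dy": 0.03, "dz": -0.03, "twist": 0, "claw": 1},
    {"dx": 0, "dy": 0.08, "dz": -0.06, "twist": 0, "claw": 1},
    {"dx": 0.02, "dy": 0.11, "dz": -0.06, "twist": 0, "claw": 1},
    {"dx": 0.04, "dy": 0.12, "dz": -0.06, "twist": 0, "claw": 1},
    {"dx": 0.04, "dy": 0.12, "dz": -0.06, "twist": 0, "claw": 1},
    {"dx": 0.04, "dy": 0.12, "dz": -0.06, "twist": 0, "claw": 1},
    {"dx": 0.04, "dy": 0.12, "dz": -0.06, "twist": 0, "claw": 1},
    {"dx": 0.04, "dy": 0.12, "dz": -0.06, "twist": 0, "claw": 1}
  ]
}}

```text
time: 21.65
tcp_pos: [0.4791, -0.0642, 0.2061]
orientation: [0.707, -0.707, -0.0, 0.0]
wrist_force: [0.6, -1.0, -0.0]
width: 0.0854
```

Run:
```python
from w import *
for i in range(3): optics.get_image("wrist")
snap("wrist","w10");st();im=cv2.imread("pics/w10.png")
label("wrist",(0,170,150),(8,255,255),.034,im);label("wrist",(14,110,130),(24,255,255),.022,im)
loc("wrist",["white_tray"],1)
```

```text
t 21.85 tcp [ 0.4789 -0.0644  0.2062] yaw -89.98 F [-1.2  0.1  0.6] w 0.0853 j6 1.3
label px [256.2  29. ] [57.7 59.5] world [ 0.6073 -0.0234] [0.0359 0.0385]
label px [380.4 244. ] [44.3 46.6] world [ 0.455  -0.1139] [0.0365 0.0368]
white_tray 0.73 [510.0, 105.0, 87.1, 80.3] rect [ 0.5301 -0.2379] [0.064 0.058] 90.0 circ [ 0.5304 -0.2377] 0.0321
```

View pics/w10.png

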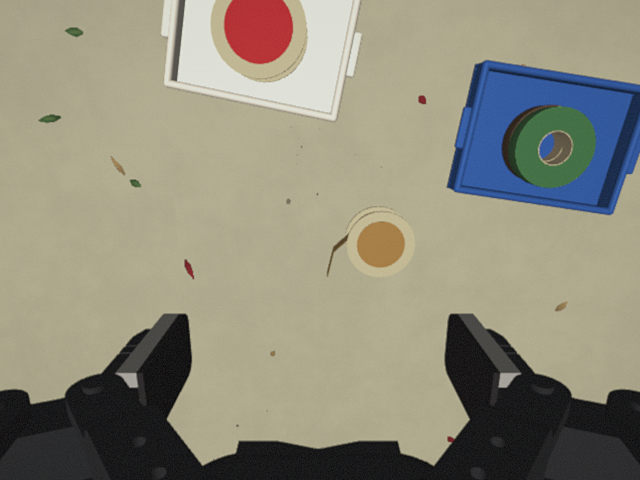

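Red is in the white tray at (258,28). Gold is at (380,244), and the tape stack is fine. Grasping gold.

Call:
{"name": "drive_tool", "arguments": {
  "deltas": [
    {"dx": 0.02, "dy": 0.01, "dz": 0.02, "twist": 0, "claw": 1},
    {"dx": 0.0495, "dy": 0.024, "dz": 0.06, "twist": 0, "claw": 1},
    {"dx": 0.0495, "dy": 0.024, "dz": 0.115, "twist": 0, "claw": 1},
    {"dx": 0.0495, "dy": 0.024, "dz": 0.165, "twist": 0, "claw": 1},
    {"dx": 0.0495, "dy": 0.024, "dz": 0.198, "twist": 0, "claw": 1},
    {"dx": 0.0495, "dy": 0.024, "dz": 0.208, "twist": 0, "claw": 1},
    {"dx": 0.0495, "dy": 0.024, "dz": 0.208, "twist": 0, "claw": 1},
    {"dx": 0.0495, "dy": 0.024, "dz": 0.208, "twist": 0, "claw": 0.4}
  ]
}}

```text
time: 22.9
tcp_pos: [0.4555, -0.1143, -0.0005]
orientation: [0.707, -0.707, 0.001, -0.0]
wrist_force: [-0.5, -0.5, -0.5]
width: 0.0698
```

Call:
{"name": "drive_tool", "arguments": {
  "deltas": [
    {"dx": 0, "dy": 0, "dz": 0, "twist": 0, "claw": 0.4},
    {"dx": 0, "dy": 0, "dz": 0, "twist": 0, "claw": 0.4},
    {"dx": 0, "dy": 0, "dz": 0, "twist": 0, "claw": 0.4},
    {"dx": 0, "dy": 0, "dz": -0.02, "twist": 0, "claw": 0.4},
    {"dx": 0, "dy": 0, "dz": -0.06, "twist": 0, "claw": 0.4},
    {"dx": 0, "dy": 0, "dz": -0.11, "twist": 0, "claw": 0.4},
    {"dx": -0.04, "dy": -0.03, "dz": -0.16, "twist": 0, "claw": 0.4},
    {"dx": -0.06, "dy": -0.045, "dz": -0.17, "twist": 0, "claw": 0.4}
  ]
}}

```text
time: 23.9
tcp_pos: [0.5012, -0.0533, 0.172]
orientation: [-0.707, 0.707, -0.002, 0.001]
wrist_force: [-0.2, 0.4, -0.5]
width: 0.0528
```

Run:
```python
from w import *
for i in range(4): optics.get_image("wrist")
snap("wrist","w11");st();im=cv2.imread("pics/w11.png")
label("wrist",(0,170,150),(8,255,255),.034,im);loc("wrist",["white_tray"],1);loc("wrist",["gold_ribbon_axis"],1,.17)
```

```text
t 24.15 tcp [ 0.4991 -0.0542  0.1681] yaw -89.98 F [-0.4  0.1 -1.7] w 0.0527 j6 1.33
label px [268.6  48.7] [60.7 68.9] world [ 0.6096 -0.0251] [0.036  0.0376]
white_tray 0.6 [160.6, 1.0, 228.3, 153.1] rect [ 0.5963 -0.0254] [0.138 0.091] 87.3 circ [ 0.6064 -0.0259] 0.0777
gold_ribbon_axis 0.85 [235.7, 252.9, 168.7, 174.9] rect [ 0.5026 -0.0537] [0.059 0.052] 21.1 circ [ 0.5032 -0.055 ] 0.03
```

View pics/w11.png

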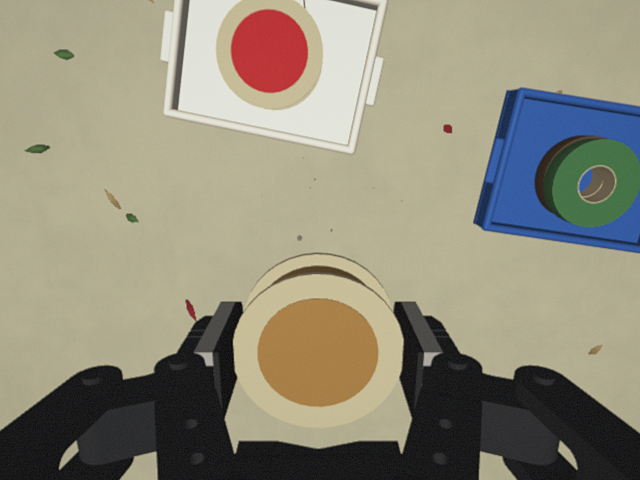

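Gold is held level. The red label centre (269,50) gives (0.6096, −0.0251), which matches the release pose.

Call:
{"name": "drive_tool", "arguments": {
  "deltas": [
    {"dx": -0.01, "dy": -0.04, "dz": 0, "twist": 0, "claw": 0.4},
    {"dx": -0.0293, "dy": -0.095, "dz": 0.01, "twist": 0, "claw": 0.4},
    {"dx": -0.0293, "dy": -0.111, "dz": 0.04, "twist": 0, "claw": 0.4},
    {"dx": -0.0293, "dy": -0.111, "dz": 0.08, "twist": 0, "claw": 0.4},
    {"dx": -0.0293, "dy": -0.111, "dz": 0.11, "twist": 0, "claw": 0.4},
    {"dx": -0.0293, "dy": -0.111, "dz": 0.126, "twist": 0, "claw": 0.4},
    {"dx": -0.0293, "dy": -0.111, "dz": 0.13, "twist": 0, "claw": 0.4},
    {"dx": -0.0293, "dy": -0.111, "dz": 0.13, "twist": 0, "claw": 0.4}
  ]
}}

```text
time: 25.25
tcp_pos: [0.6111, -0.0251, 0.0389]
orientation: [-0.707, 0.707, -0.0, 0.0]
wrist_force: [0.3, 0.6, -0.0]
width: 0.053
```

Run:
```python
from w import *
for i in range(4): optics.get_image("wrist")
st()
```

```text
t 25.45 tcp [ 0.6112 -0.0249  0.0392] yaw -90.0 F [-1.  -0.8 -0.5] w 0.0529 j6 1.42
```

Call:
{"name": "drive_tool", "arguments": {
  "deltas": [
    {"dx": 0, "dy": 0.001, "dz": 0.003, "twist": 0, "claw": 0.4},
    {"dx": 0, "dy": 0.001, "dz": 0.005, "twist": 0, "claw": 0.4},
    {"dx": 0, "dy": 0.001, "dz": 0.005, "twist": 0, "claw": 0.4},
    {"dx": 0, "dy": 0.001, "dz": 0.005, "twist": 0, "claw": 0.8},
    {"dx": 0, "dy": 0.001, "dz": 0.005, "twist": 0, "claw": 0.8},
    {"dx": 0, "dy": 0.001, "dz": 0.005, "twist": 0, "claw": 0.8},
    {"dx": 0, "dy": 0.001, "dz": -0.03, "twist": 0, "claw": 0.8},
    {"dx": 0, "dy": 0.001, "dz": -0.085, "twist": 0, "claw": 0.8}
  ]
}}

```text
time: 26.45
tcp_pos: [0.6091, -0.0247, 0.1228]
orientation: [-0.707, 0.707, 0.001, -0.001]
wrist_force: [0.4, -0.9, 1.0]
width: 0.0684
```

Call:
{"name": "drive_tool", "arguments": {
  "deltas": [
    {"dx": 0, "dy": 0.02, "dz": -0.04, "twist": 0, "claw": 1},
    {"dx": -0.02, "dy": 0.06, "dz": -0.075, "twist": 0, "claw": 1},
    {"dx": -0.05, "dy": 0.1, "dz": -0.075, "twist": 0, "claw": 1},
    {"dx": -0.08, "dy": 0.12, "dz": -0.075, "twist": 0, "claw": 1},
    {"dx": -0.08, "dy": 0.12, "dz": -0.075, "twist": 0, "claw": 1},
    {"dx": -0.08, "dy": 0.12, "dz": -0.075, "twist": 0, "claw": 1},
    {"dx": -0.08, "dy": 0.12, "dz": -0.075, "twist": 0, "claw": 1},
    {"dx": -0.08, "dy": 0.12, "dz": -0.075, "twist": 0, "claw": 1}
  ]
}}

```text
time: 27.45
tcp_pos: [0.4902, 0.0547, 0.198]
orientation: [-0.707, 0.707, 0.0, -0.0]
wrist_force: [0.2, -0.7, -0.8]
width: 0.0853
```

Run:
```python
from w import *
for i in range(3): optics.get_image("wrist")
snap("wrist","w12");st();im=cv2.imread("pics/w12.png")
label("wrist",(14,110,130),(24,255,255),.056,im)
loc("wrist",["white_tray","wood_tray"],1)
optics.get_image("top");loc("top",["wood_tray","clay_pot"],1)
```

```text
t 27.65 tcp [0.4899 0.055  0.1982] yaw 269.98 F [-0.6  0.2  1.2] w 0.0851 j6 1.55
label px [449.5  34.8] [60.3 68.2] world [ 0.6095 -0.0246] [0.037  0.0371]
white_tray 0.7 [330.0, 0.0, 211.6, 136.8] rect [ 0.5956 -0.0224] [0.138 0.088] 87.5 circ [ 0.6054 -0.0233] 0.0763
wood_tray 0.96 [0.2, 42.7, 152.0, 166.1] rect [0.5539 0.2317] [0.102 0.095] 77.6 circ [0.555  0.2328] 0.0679
wood_tray 0.57 [224.4, 211.6, 43.8, 36.9] rect [0.5576 0.2516] [0.14  0.095] 77.3 circ [0.5578 0.2514] 0.0776
clay_pot 0.8 [228.2, 283.0, 21.4, 18.5] rect [0.3635 0.2759] [0.056 0.054] 25.4 circ [0.363  0.2754] 0.0295
```

View pics/w12.png

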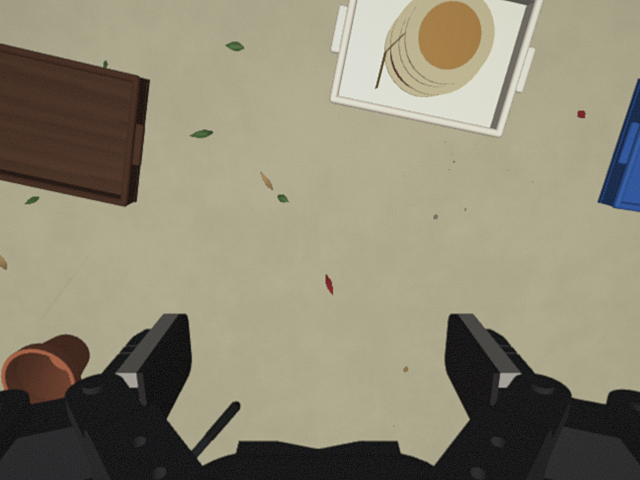

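Gold is centred on red: label at (450,35), world (0.6095, −0.0246). Now the pot.

Call:
{"name": "drive_tool", "arguments": {
  "deltas": [
    {"dx": -0.03, "dy": 0.01, "dz": 0, "twist": 0, "claw": 1},
    {"dx": -0.075, "dy": 0.03, "dz": 0, "twist": 0, "claw": 1},
    {"dx": -0.125, "dy": 0.06, "dz": 0, "twist": 0, "claw": 1},
    {"dx": -0.175, "dy": 0.085, "dz": 0, "twist": 0, "claw": 1},
    {"dx": -0.21, "dy": 0.105, "dz": 0, "twist": 0, "claw": 1},
    {"dx": -0.2207, "dy": 0.115, "dz": 0, "twist": 0, "claw": 1},
    {"dx": -0.2207, "dy": 0.115, "dz": 0, "twist": 0, "claw": 1},
    {"dx": -0.2207, "dy": 0.115, "dz": 0, "twist": 0, "claw": 1}
  ]
}}

```text
time: 28.9
tcp_pos: [0.3754, 0.2751, 0.1983]
orientation: [-0.707, 0.707, -0.0, -0.0]
wrist_force: [-0.0, -0.4, -0.7]
width: 0.0851
```

Run:
```python
from w import *
for i in range(3): optics.get_image("wrist")
snap("wrist","w13");st();loc("wrist",["clay_pot","wood_tray","duck"],1);print(manip.get_obs()["joint_pos"])
```

```text
t 29.1 tcp [0.3754 0.2752 0.1982] yaw 269.92 F [-0.2 -0.4  1.1] w 0.0855 j6 2.06
clay_pot 0.97 [278.9, 200.0, 79.2, 82.1] rect [0.3633 0.2768] [0.057 0.057] 7.1 circ [0.3632 0.2763] 0.0296
wood_tray 0.62 [247.2, 0.1, 192.3, 46.5] rect [0.5091 0.2582] [0.124 0.026] 89.9 circ [0.5207 0.2582] 0.0622
[ 4.91609953e-01  3.09702315e-01  1.97658378e+00 -1.31732622e-04
  8.55356617e-01  2.06320360e+00]
```

View pics/w13.png

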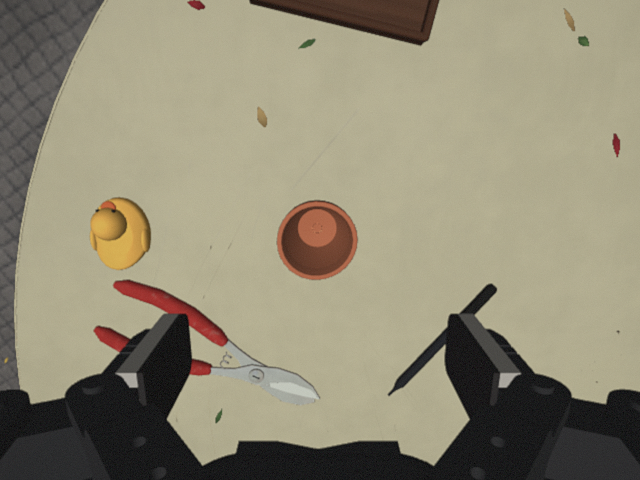

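The pot is at (317,240), with the pliers, pen and duck clear of the fingers at rim height. Gripping it at the rim.

Call:
{"name": "drive_tool", "arguments": {
  "deltas": [
    {"dx": -0.001, "dy": 0.012, "dz": 0.025, "twist": 0, "claw": 1},
    {"dx": -0.001, "dy": 0.012, "dz": 0.07, "twist": 0, "claw": 1},
    {"dx": -0.001, "dy": 0.012, "dz": 0.12, "twist": 0, "claw": 1},
    {"dx": -0.001, "dy": 0.012, "dz": 0.16, "twist": 0, "claw": 1},
    {"dx": -0.001, "dy": 0.012, "dz": 0.178, "twist": 0, "claw": 1},
    {"dx": -0.001, "dy": 0.012, "dz": 0.182, "twist": 0, "claw": 1},
    {"dx": -0.001, "dy": 0.012, "dz": 0.182, "twist": 0, "claw": 0.5},
    {"dx": -0.001, "dy": 0.012, "dz": 0.182, "twist": 0, "claw": 0.5}
  ]
}}

```text
time: 30.25
tcp_pos: [0.3633, 0.2771, 0.0173]
orientation: [-0.707, 0.707, -0.0, 0.001]
wrist_force: [-1.3, 0.1, 9.4]
width: 0.0557
```

Call:
{"name": "drive_tool", "arguments": {
  "deltas": [
    {"dx": 0, "dy": 0, "dz": 0, "twist": 0, "claw": 0.5},
    {"dx": 0, "dy": 0, "dz": 0, "twist": 0, "claw": 0.5},
    {"dx": 0, "dy": 0, "dz": -0.015, "twist": 0, "claw": 0.5},
    {"dx": 0, "dy": 0, "dz": -0.05, "twist": 0, "claw": 0.5},
    {"dx": 0, "dy": -0.02, "dz": -0.09, "twist": 0, "claw": 0.5},
    {"dx": 0.01, "dy": -0.06, "dz": -0.12, "twist": 0, "claw": 0.5},
    {"dx": 0.018, "dy": -0.095, "dz": -0.13, "twist": 0, "claw": 0.5},
    {"dx": 0.018, "dy": -0.1, "dz": -0.13, "twist": 0, "claw": 0.5}
  ]
}}

```text
time: 31.25
tcp_pos: [0.4648, 0.2585, 0.1476]
orientation: [-0.707, 0.708, -0.001, 0.001]
wrist_force: [0.0, -1.0, -0.9]
width: 0.0558
```

Run:
```python
from w import *
for i in range(4): optics.get_image("wrist")
snap("wrist","w14");st();loc("wrist",["wood_tray"],1);loc("wrist",["clay_pot"],1,.13)
```

```text
t 31.5 tcp [0.4617 0.259  0.1459] yaw -89.96 F [0.3 1.2 0.7] w 0.0556 j6 1.96
wood_tray 0.74 [212.2, 0.0, 246.1, 178.1] rect [0.5579 0.2518] [0.136 0.095] 77.4 circ [0.5576 0.2516] 0.0772
clay_pot 0.88 [223.2, 260.8, 190.0, 181.5] rect [0.4646 0.2592] [0.061 0.055] 0.0 circ [0.4645 0.2596] 0.0307
```

View pics/w14.png

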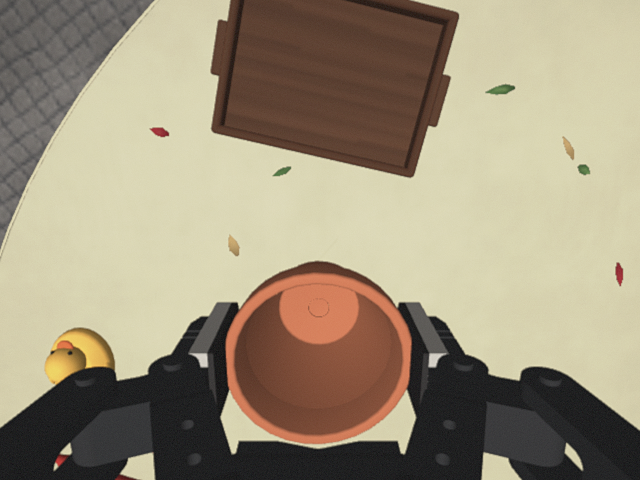

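Call:
{"name": "drive_tool", "arguments": {
  "deltas": [
    {"dx": 0.003, "dy": -0.035, "dz": 0, "twist": 0, "claw": 0.5},
    {"dx": 0.0075, "dy": -0.085, "dz": 0.01, "twist": 0, "claw": 0.5},
    {"dx": 0.0075, "dy": -0.096, "dz": 0.045, "twist": 0, "claw": 0.5},
    {"dx": 0.0075, "dy": -0.096, "dz": 0.085, "twist": 0, "claw": 0.5},
    {"dx": 0.0075, "dy": -0.096, "dz": 0.11, "twist": 0, "claw": 0.5},
    {"dx": 0.0075, "dy": -0.096, "dz": 0.119, "twist": 0, "claw": 0.5},
    {"dx": 0.0075, "dy": -0.096, "dz": 0.121, "twist": 0, "claw": 0.5},
    {"dx": 0.0075, "dy": -0.096, "dz": 0.121, "twist": 0, "claw": 0.5}
  ]
}}

```text
time: 32.6
tcp_pos: [0.5592, 0.2516, 0.0262]
orientation: [0.707, -0.707, 0.0, -0.001]
wrist_force: [0.3, 0.5, -1.5]
width: 0.0555
```

Run:
```python
from w import *
for i in range(4): optics.get_image("wrist")
st()
```

```text
t 32.8 tcp [0.5591 0.2515 0.0261] yaw -90.0 F [-0.9 -0.  -0.6] w 0.0553 j6 1.89
```

Another 5 mm down, release and retreat.

Call:
{"name": "drive_tool", "arguments": {
  "deltas": [
    {"dx": 0, "dy": 0.001, "dz": 0.003, "twist": 0, "claw": 0.5},
    {"dx": 0, "dy": 0.001, "dz": 0.005, "twist": 0, "claw": 0.5},
    {"dx": 0, "dy": 0.001, "dz": 0.005, "twist": 0, "claw": 0.5},
    {"dx": 0, "dy": 0.001, "dz": 0.005, "twist": 0, "claw": 0.85},
    {"dx": 0, "dy": 0.001, "dz": 0.005, "twist": 0, "claw": 0.85},
    {"dx": 0, "dy": 0.001, "dz": 0.005, "twist": 0, "claw": 0.85},
    {"dx": 0, "dy": 0.001, "dz": -0.03, "twist": 0, "claw": 0.85},
    {"dx": 0, "dy": 0.001, "dz": -0.085, "twist": 0, "claw": 0.85}
  ]
}}

```text
time: 33.8
tcp_pos: [0.5571, 0.2511, 0.1097]
orientation: [-0.707, 0.707, 0.001, -0.002]
wrist_force: [0.7, 0.4, 0.3]
width: 0.0729
```

Call:
{"name": "drive_tool", "arguments": {
  "deltas": [
    {"dx": 0, "dy": 0.02, "dz": -0.04, "twist": 0, "claw": 1},
    {"dx": 0, "dy": 0.06, "dz": -0.085, "twist": 0, "claw": 1},
    {"dx": 0, "dy": 0.1, "dz": -0.1, "twist": 0, "claw": 1},
    {"dx": 0, "dy": 0.12, "dz": -0.1, "twist": 0, "claw": 1},
    {"dx": 0, "dy": 0.12, "dz": -0.1, "twist": 0, "claw": 1},
    {"dx": 0, "dy": 0.12, "dz": -0.1, "twist": 0, "claw": 1},
    {"dx": 0, "dy": 0.12, "dz": -0.1, "twist": 0, "claw": 1},
    {"dx": 0, "dy": 0.12, "dz": -0.1, "twist": 0, "claw": 1}
  ]
}}

```text
time: 34.8
tcp_pos: [0.4383, 0.2513, 0.2099]
orientation: [-0.707, 0.707, 0.0, -0.0]
wrist_force: [-0.0, -0.2, -0.5]
width: 0.0855
```

Run:
```python
from w import *
snap("wrist","w15");st();loc("wrist",["wood_tray"],1);loc("wrist",["clay_pot"],1,.004)
a=optics.get_image("scene");loc("scene",["duck","clay_pot"],1);t=optics.get_image("top");loc("top",["duck","desk_stapler"],1)
w=cv2.imread("pics/w15.png")
x=np.hstack([cv2.resize(w,(400,300)),cv2.resize(a[140:400,140:490],(400,300))]);y=np.hstack([cv2.resize(t[180:310,170:343],(400,300)),cv2.resize(t[180:310,310:483],(400,300))])
cv2.imwrite("pics/fin.png",np.vstack([x,y]))
```

```text
t 34.85 tcp [0.4382 0.2513 0.2099] yaw 269.98 F [-0.  -0.1  0.5] w 0.0859 j6 1.96
wood_tray 0.64 [217.7, 0.0, 205.2, 137.0] rect [0.5469 0.2523] [0.139 0.091] 86.3 circ [0.5568 0.2518] 0.0772
clay_pot 0.85 [275.8, 1.7, 90.5, 88.3] rect [0.5552 0.2509] [0.058 0.052] 90.0 circ [0.557  0.2513] 0.0294
duck 0.57 [172.1, 354.3, 26.6, 31.2] rect [0.3567 0.4364] [0.063 0.044] 7.4 circ [0.3575 0.4364] 0.0324
clay_pot 0.97 [201.8, 252.1, 20.6, 28.7] rect [0.5475 0.2578] [0.052 0.087] 58.1 circ [0.5463 0.2559] 0.0445
desk_stapler 0.6 [454.8, 255.6, 19.5, 47.3] rect [ 0.3927 -0.4194] [0.043 0.137] 81.4 circ [ 0.3926 -0.4206] 0.0691
```

View pics/fin.png

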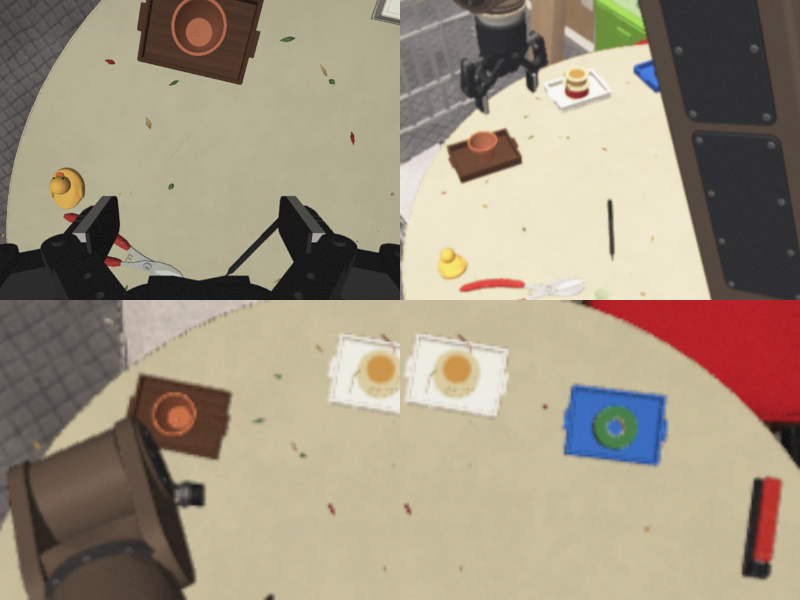

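The pot stands upright in the wooden tray (panel 1, about (198,25)). Gold sits on red in the white tray, green on brown in the blue tray, and the duck and stapler are where they were. Handing in.

```bash
python3 -c "
from plant import manip;print(manip.job_done())"
```

```text
the job is handed in; nothing more can be done
None
```

The bench is tidied and the job is handed in, at about 35 s of the 99 s allowed. I placed the brown tape, green tape, red spool, gold spool and clay pot in that order.

**What the last checks showed:**
- **Blue tray:** the green roll is squarely on the brown one. Seen from above, no brown shows round it.
- **White tray:** the gold spool sits on the red one, with their centres within about 1 mm of each other.
- **Wooden tray:** the pot stands upright, within about 1 mm of the tray centre.
- **Bystanders:** the stapler is within about 2 mm of its first position, which is within measurement error. The duck's final position agrees with the first scene picture to about 3 mm.

**What disagreed or failed:**
- The last top-camera search missed the duck, because the arm blocked the view.
- The wrist camera's green-roll centre differed from the earlier brown-roll centre by about 2.5 mm. The tool's release positions and the picture agreed better than that.
- The force along the fingers read 9 N as they closed on the pot's rim. It was gone once the pot was lifted.

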